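# Straightedge check of a heating block under the magnifier

### The job

Check the ground front face of the aluminium heating block for warp: lay the steel straightedge flat on the black plate with its graduated edge flush against that face, about centred on it, and then swing the magnifier over so that the middle of its lens stands over the line where edge and face meet, near the middle of the block. The magnifier arm may be in the way at first: swing it aside if so. Let go of everything and leave the two bottles and the timer where they stand.

Things in the scene. Friction and masses are not known exactly. Their poses are not given: they have to be found in the camera images.
- straightedge: loose steel straightedge, 0.25 kg, 46 (x) x 160 (y) x 6 mm, lying flat; origin at the centre of its underside, z up. The working edge, with black graduation ticks, is the long edge at +x (23 mm from the origin); a blue strip runs along the opposite edge. In the middle of its top stands a black grip block 26 (x) x 22 (y) mm, from 6 to 50 mm above the underside.
- edge_left (a point): point on the lower rim of the straightedge's working edge, 50 mm to +y from the middle
- edge_right (a point): point on the same rim, 50 mm to -y from the middle
- edge_mid (a point): middle of the same rim
- block: aluminium vial heating block with eight 13 mm bores in its top, 46 (x) x 110 (y) x 28 mm high, fixed on the plate; origin at the centre of its underside, which is the top of the black plate. The ground front face is the one at -x, towards the robot (23 mm from the origin); x points from the front face into the block, y along the face.
- face (a point): middle of the lower edge of the block's front face, at the height of the top of the plate; axes as the block's
- station: fixed inspection station: a black plate 14 mm thick on the worktop, from x -100 to +70 mm and y -140 to +140 mm of the origin, which lies on the worktop; x away from the robot, y to the left. The block's front face stands near x 0, shifted and turned a little. Two 18 mm square posts at x 55, y -122 and +122 mm carry the light bar; the magnifier's 18 mm hinge post stands at x 0, y -130 mm.
- magnifier (a joint): angle (rad) of the magnifier arm on its upright hinge; friction (0.2 N m) holds it where it is left. At 0 the arm points along station +y, across the front face; growing values swing the lens anticlockwise seen from above, towards the robot (1.57: along station -x); stops at -0.4 and 2.1. From about 1.5 it is clear of the work; below that the lens hangs where a gripper works.
- hinge (a point): point on the vertical hinge axis of the magnifier arm, 100 mm above the worktop
- lens (a point): centre of the magnifier's lens, 100 mm above the worktop and 130 mm from the hinge axis along the arm; its round frame is 66 mm across and 8 mm thick, the arm 14 mm wide
- knob (a point): grip point on the magnifier's handle: an upright round red knob 14 mm thick, reaching from 95 to 149 mm above the worktop; this point is on its axis at 135 mm. It stands 80 mm beside the lens centre, square to the arm (at joint 0 on the side of the robot, station -x), and is joined to the frame by an 8 mm rod at 100 mm height.
- amber_bottle: brown glass bottle with blue cap, 56 mm across, 105 mm high, bystander; origin at the centre of its underside
- white_bottle: white plastic bottle, 66 mm across, 140 mm high, bystander; origin at the centre of its underside
- timer: small white lab timer, 60 x 66 x 22 mm, bystander; origin at the centre of its underside
- light_bar (a point): middle of the underside of a fixed aluminium light bar, 202 mm above the worktop; the bar is 28 (station x) x 260 (y) x 18 mm, over the space just in front of the block's face (station x -40 to -12 mm), so a gripper cannot come straight down there but must lean back towards the robot by about 25 to 45 degrees. Two arms 12 mm thick run from its ends back to the posts.

How it is judged:
By the outcome, as a careful person would: the job done as asked, in the order asked, and still so for the second after the job is handed in, with the robot touching nothing.
It also fails if it takes over 72 s, if anything falls off the work surface, if the arm or the gripper's body presses on something with over 40 N, if the wrist force passes 120 N, or if a joint passes its speed limit or range.

### The arm

A 6-joint arm with a two-finger parallel gripper is mounted at the origin on a cart in front of the work surface, level with it; the furniture and walls round the work are solid. World frame = base frame: x ahead of the robot, y to its left, z up, the work surface at z = 0. Lengths are in mm, angles in degrees, forces in N, time in s.
With the tool pointing down it reaches from about 350 to 850 mm from the base axis. Payload 8.1 kg.
Tool frame: the origin (TCP) lies between the finger pads; the fingertips stand 11 mm ahead of it and the grasp point (between the pads) lies 8 mm behind it; z points along the fingers, y is the line along which they close (so a half turn about z gives the same grasp; the last joint's range is limited). The gripper opens to 85 mm and grips with 20 to 120 N. Pads are 22 mm wide; open, the fingers measure 114 mm over their backs; the gripper's body (76 mm by 85 mm) begins 54 mm behind the grasp point. The pads swing forward as they close: fully open they stand 13 mm farther back than shut.
Start: joints at [-72.273, 7.471, 85.268, -0, 87.261, -4.893], TCP at [230.794, -553.841, 242.292] pointing down, gripper open.
Joint ranges: [-169.43, 169.43], [-51.17, 129.36], [1.28, 143.12], [-76.62, 256.62], [0, 156.53], [-152.29, 152.29]. Speed limits (degrees/s): [136.94, 136.94, 159.86, 180, 180, 180].

### API

Orientations are given as [roll, pitch, yaw] about the fixed x, y, z axes, in that order (R = Rz(yaw) Ry(pitch) Rx(roll)).
In Python, from bench import r, snapshot, get_calibration gives the robot as it stands.
- The arm moves only by the tool step_arm, never from a script. Its argument "rows" is a list of rows, each a list of 2 entries, a list of its own where there are three numbers: the shift along the tool's x, y, z in mm, then the turn about the tool's z in degrees. In form: [[[tx, ty, tz], yaw], ...]. A call has 1 to 12 rows; each row is the pose to reach, as a shift and turn from the pose commanded when the call began, along the tool's axes at that moment; what a row does not reach only later rows make up. A row lasts 1/10 s, in which the tool goes at most 50 mm and 8.59 degrees, less where a joint would pass 70% of its speed; a pose out of reach is approached as far as the arm can. A call with a gripper value outside its range is refused whole. "fingers" is the opening, from 0 (shut) to 1 (fully open), set as the call begins (left out, the last holds). The fingers move at their own pace and stop on an object; "squeeze" is the grip in N (left out, the last holds). Time passes only in rows, so rows that repeat a pose let the fingers close. It gives the time, the measured TCP pose, the force, the opening and the grip force at its end, in the units of the state.
- r.sense(): the state, without advancing time (a new reading comes with each control period).
- snapshot(name): name is "side" or "top" or "wrist"; returns the picture (384x512x3 uint8, blue, green, red); there is no depth.
- get_calibration(name): a dict with "fovy" (degrees; the focal length in pixels is half the picture's height over the tangent of half this angle, whatever the lens; pixels are square), "cx", "cy" (the principal point, pixels), "eye" and "orientation" of the camera in the world. Camera axes: x right, y up, looking along -z (the intrinsics and any distortion apply to the point x, -y, -z); pixel columns grow to the right and rows downward; lengths in mm; the calibration is good to about 2 mm. A picture is of the moment at which its call begins: read the wrist's pose just before it. get_calibration takes no time and is no camera call; for the wrist camera it gives the pose at the moment of the call.
- r.hand_in(): hands the job in; it is judged then, once.
The state is a dict: "time": time; "joint_pos": joint angles; "qd": joint speeds; "joint_efforts": joint torques, N m; "tool_pos": TCP position; "tcp_rot": TCP orientation; "ft_force": force on the tool from outside, world axes, zero at the start; "wrist_torque": the same for the moment, N m; "finger_gap": finger opening in mm; "grip_force": force on a finger pad.
Only numpy, scipy, OpenCV 4.12 (cv2) and the standard library are available. Lean on these libraries where they do the work, as an engineer would, in place of code of your own. Each camera call takes 0.05 s, during which the arm holds its last target. There are 200 camera calls.

## Working session

There is one attempt and no reset: what is moved stays moved. The work goes in short steps, Python scripts to look and compute and a tool call to move; the robot and the scene stay as the last step left them, time stands still between calls to the robot, and variables do not carry over. Pictures are saved under pics/ and viewed, at most 10 in all, crops included, and the job is handed in when it is done.

Besides the shell and the picture viewer there is one more tool, called after "Emit:" by a JSON object that holds its "method" and its "body". step_arm: Moves the arm, as the interface text tells. Its arguments: {"type":"object","properties":{"rows":{"type":"array"},"fingers":{"type":"number"},"squeeze":{"type":"number"}},"required":["rows"]}

```bash
mkdir -p pics; ls; python3 - <<'E'
from bench import r,snapshot,get_calibration
import cv2
for n in("side","top","wrist"):
    c=get_calibration(n);print(n,c)
    cv2.imwrite(f"pics/{n}0.png",snapshot(n))
print(r.sense())
E
```

```text
pics
side {'fovy': 52.15549221500255, 'cx': 256.3919515673027, 'cy': 193.3308047959707, 'eye': array([ 435.31242917,  535.61001013, 1016.97065606]), 'orientation': array([  32.10025957,    0.25430791, -169.79372108])}
top {'fovy': 56.80378434708195, 'cx': 257.789698303355, 'cy': 188.12692495049342, 'eye': array([427.00109259, -33.14025194, 995.18862222]), 'orientation': array([ 7.43221820e+00, -7.95328023e-02, -8.90819641e+01])}
wrist {'fovy': 64.63986918758084, 'cx': 257.3707582030723, 'cy': 194.98120262796522, 'eye': array([ 309.44801282, -520.26061466,  372.17091218]), 'orientation': array([-19.23457612,   0.08928773, -67.33123803])}
{'time': 0.15, 'joint_pos': array([-7.22733159e+01,  7.50613016e+00,  8.53162354e+01,  5.27980067e-04,
        8.72612363e+01, -4.89313520e+00]), 'qd': array([ 0.05410202, -0.06995592, -0.20178559, -0.07595857,  0.00459054,
        0.02096564]), 'joint_efforts': array([ 1.07641241e-03, -5.70064831e+01, -5.01156664e+01, -6.10985762e-05,
        9.68861219e-03, -3.63206698e-05]), 'tool_pos': array([ 230.66518708, -553.44101353,  241.46301583]), 'tcp_rot': array([-1.79916748e+02, -7.65644623e-03,  2.26197881e+01]), 'ft_force': array([-0.29515341,  0.91638843,  0.32916562]), 'wrist_torque': array([ 0.00153054,  0.0149717 , -0.00225127]), 'grip_force': 0.0, 'finger_gap': 85.46052806699053}
```

View pics/top0.png

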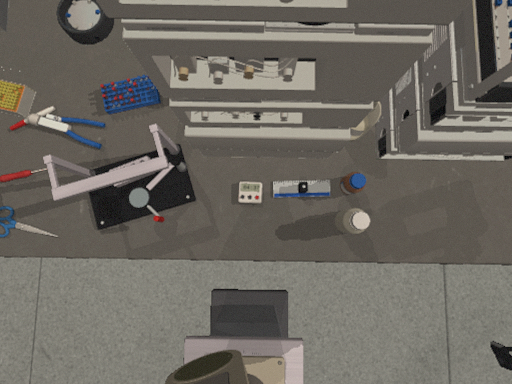

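View pics/side0.png

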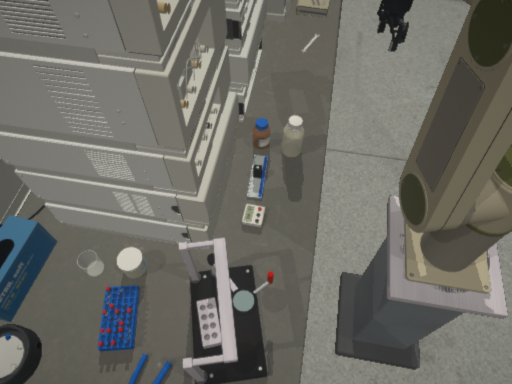

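```bash
cat > h.py <<'E'
import numpy as np,cv2
from scipy.spatial.transform import Rotation as R
from bench import r,snapshot,get_calibration
def ray(c,u,v):
    f=192/np.tan(np.radians(c["fovy"]/2))
    d=np.array([(u-c["cx"])/f,-(v-c["cy"])/f,-1.])
    return np.array(c["eye"]),R.from_euler("xyz",c["orientation"],degrees=True).apply(d)
def onz(c,u,v,z):
    e,d=ray(c,u,v); return e+d*(z-e[2])/d[2]
def proj(c,p):
    f=192/np.tan(np.radians(c["fovy"]/2))
    q=R.from_euler("xyz",c["orientation"],degrees=True).inv().apply(np.asarray(p,float)-c["eye"])
    q=np.atleast_2d(q); return np.c_[c["cx"]+f*q[:,0]/-q[:,2],c["cy"]-f*q[:,1]/-q[:,2]]
def tri(c1,p1,c2,p2):
    a,d=ray(c1,*p1);b,e=ray(c2,*p2)
    s=np.linalg.lstsq(np.c_[d,-e],b-a,rcond=None)[0]
    P,Q=a+s[0]*d,b+s[1]*e
    return (P+Q)/2,np.linalg.norm(P-Q)
def crop(im,x,y,w,h,k): return cv2.resize(im[y:y+h,x:x+w],None,fx=k,fy=k,interpolation=cv2.INTER_CUBIC)
def blobs(im,cond,box):
    x,y,w,h=box;hsv=cv2.cvtColor(im,cv2.COLOR_BGR2HSV)
    m=np.zeros(im.shape[:2],np.uint8);m[y:y+h,x:x+w]=cv2.inRange(hsv,*map(np.array,cond))[y:y+h,x:x+w]
    n,l,s,c=cv2.connectedComponentsWithStats(m)
    return [(s[i],c[i],l==i) for i in np.argsort(-s[1:,4])+1] if n>1 else []
E
python3 - <<'E'
from h import *
T=cv2.imread("pics/top0.png");S=cv2.imread("pics/side0.png")
A=crop(T,80,110,130,125,4);A=cv2.copyMakeBorder(A,0,600-A.shape[0],0,0,0)[:,:480] if 0 else crop(T,80,115,120,120,4)
B=crop(T,230,165,80,60,4);B2=crop(T,290,160,80,60,4)
out=np.zeros((600,800,3),np.uint8);out[:480,:480]=A;out[:240,480:]=B;out[240:480,480:]=B2
out[480:,:]=0
cv2.imwrite("pics/c1.png",out)
S2=crop(S,170,225,110,150,4);o=np.zeros((600,800,3),np.uint8);o[:,:440]=S2;o[:480,440:800]=crop(S,230,120,60,80,6);cv2.imwrite("pics/c2.png",o)
for im,box in((T,(140,200,40,30)),(S,(250,260,40,40))):
    for lo,hi in(((0,150,80),(8,255,255)),((172,150,80),(180,255,255))):
        for s,c,_ in blobs(im,(lo,hi),box)[:2]:print(s,c)
E
```

```text
[154 216  10   6  44] [158.29545455 218.43181818]
[160 219   2   2   2] [160.5 219.5]
[268 271   6  12  53] [270.03773585 276.11320755]
```

View pics/c1.png

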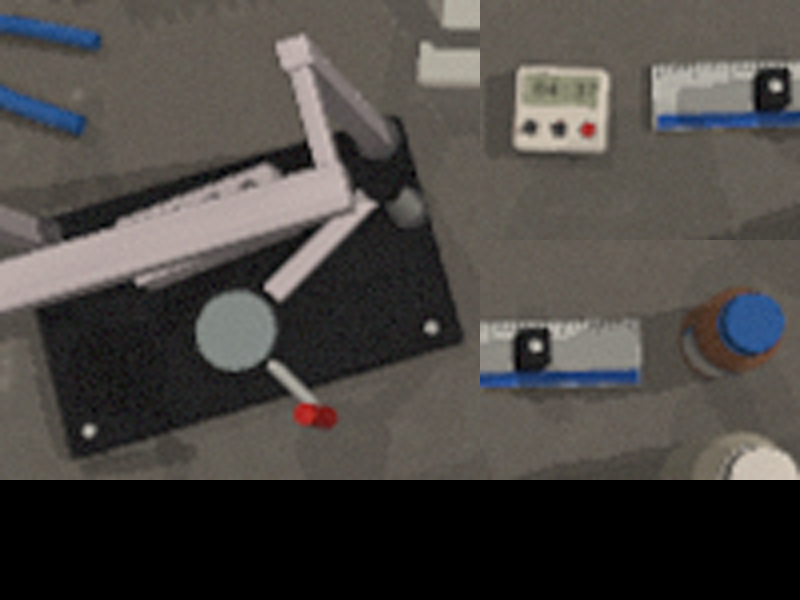

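View pics/c2.png

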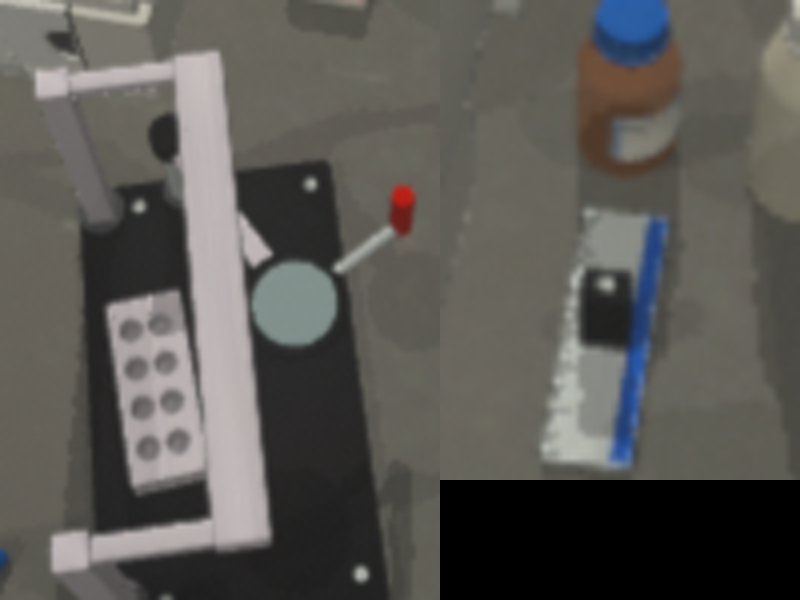

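```bash
python3 - <<'E'
from h import *
T=get_calibration("top");S=get_calibration("side")
np.set_printoptions(precision=1,suppress=True)
def s1(p,o,k): return (np.array(p)+.5)/k-.5+np.array(o)
t=lambda u,v:s1((u,v),(80,115),4)
s=lambda u,v:s1((u,v),(170,225),4)
print("plate top FL FR BR");P=[onz(T,*t(*p),14) for p in((73,457),(462,340),(400,117))];print(np.array(P),np.linalg.norm(P[0]-P[1]),np.linalg.norm(P[1]-P[2]))
print("plate side FR BR",onz(S,*s(330,160),14),onz(S,*s(80,188),14))
print("block side z42");B=np.array([onz(S,*s(*p),42) for p in((107,303),(180,290),(206,470),(134,490))]);print(B,[np.linalg.norm(B[i]-B[i-1]) for i in range(4)])
print("lens",tri(T,t(236,330),S,s(294,304)),onz(T,*t(236,330),104),onz(S,*s(294,304),104))
print("knobtop",tri(T,t(306,414),S,s(402,194)))
k=lambda u,v:s1((u,v),(230,120),6)
E_=np.array([onz(S,*k(*p),6) for p in((585,208),(667,215),(632,465),(543,462))]);print("se side",E_,[np.linalg.norm(E_[i]-E_[i-1]) for i in range(4)])
a=lambda u,v:s1((u-480,v),(230,165),4);b=lambda u,v:s1((u-480,v-240),(290,160),4)
F=np.array([onz(T,*q,6) for q in(a(652,66),b(640,320),b(640,384),a(656,131))]);print("se top",F,[np.linalg.norm(F[i]-F[i-1]) for i in range(4)])
print("grip top z50",onz(T,*a(770,90),50), onz(T,*b(534,345),50))
E
```

```text
plate top FL FR BR
[[435.1 404.5  14. ]
 [520.  140.9  14. ]
 [677.8 190.9  14. ]] 276.9468135984253 165.5070010743972
plate side FR BR [522.2 143.6  14. ] [683.7 192.6  14. ]
block side z42
[[640.  272.4  42. ]
 [596.8 256.3  42. ]
 [556.5 358.9  42. ]
 [595.7 377.3  42. ]] [np.float64(113.8211734535076), np.float64(46.03657586409035), np.float64(110.16777332340051), np.float64(43.35903260988608)]
lens (array([517.6, 269.2,  99.4]), np.float64(3.221757515167059)) [515.5 267.6 104. ] [518.8 270.4 104. ]
knobtop (array([463.7, 208.6, 146.3]), np.float64(3.994925539668535))
se side [[ 353.  -274.9    6. ]
 [ 309.1 -277.8    6. ]
 [ 316.2 -116.     6. ]
 [ 360.4 -109.9    6. ]] [np.float64(165.153945204671), np.float64(43.98092907203372), np.float64(162.02063661882167), np.float64(44.65845617287351)]
se top [[ 576.6  -73.9    6. ]
 [ 583.5 -234.5    6. ]
 [ 538.1 -234.1    6. ]
 [ 530.7  -77.2    6. ]] [np.float64(46.07691736919235), np.float64(160.7802555283292), np.float64(45.37883360409561), np.float64(157.0614179128208)]
grip top z50 [ 554.9 -151.5   50. ] [ 558.4 -154.2   50. ]
```

```bash
cat >> h.py <<'E'
def rows(*targets):
    """world targets [x,y,z,yaw] -> rows relative to present pose"""
    s=r.sense();Rm=R.from_euler("xyz",s["tcp_rot"],degrees=True);y0=s["tcp_rot"][2]
    print("t",round(s["time"],2),"pos",s["tool_pos"].round(1),"rot",s["tcp_rot"].round(2),"F",s["ft_force"].round(1),"gap",round(s["finger_gap"],1))
    for t in targets:
        d=Rm.inv().apply(np.array(t[:3])-s["tool_pos"]); w=-((t[3]-y0+180)%360-180)
        print([d.round(1).tolist(),round(w,1)])
E
python3 - <<'E'
from h import *
rows([400,-200,245,22.6],[464,210,235,22.6],[464,210,127,22.6])
E
```

```text
t 0.15 pos [ 230.7 -553.4  241.5] rot [-1.7992e+02 -1.0000e-02  2.2620e+01] F [-0.3  0.9  0.3] gap 85.5
[[292.2, -261.1, -3.1], np.float64(0.0)]
[[509.0, -615.0, 7.4], np.float64(0.0)]
[[509.0, -614.8, 115.4], np.float64(0.0)]
```

Emit:
{"method": "step_arm", "body": {"rows": [[[292, -261, -3], 0], [[292, -261, -3], 0], [[292, -261, -3], 0], [[292, -261, -3], 0], [[292, -261, -3], 0], [[292, -261, -3], 0], [[292, -261, -3], 0], [[292, -261, -3], 0], [[509, -615, 7], 0], [[509, -615, 7], 0], [[509, -615, 7], 0], [[509, -615, 7], 0]], "fingers": 1}}

```text
time: 1.35
tool_pos: [430.6, -1.1, 240.4]
tcp_rot: [180.0, -0.0, 22.6]
ft_force: [1.0, 0.3, 0.9]
finger_gap: 85.7
grip_force: 0.0
```

```bash
python3 - <<'E'
from h import *
rows([464,210,235,22.6])
E
```

```text
t 1.35 pos [430.6  -1.1 240.4] rot [ 1.7999e+02 -2.0000e-02  2.2610e+01] F [1.  0.3 0.9] gap 85.7
[[112.0, -182.0, 5.4], np.float64(0.0)]
```

Emit:
{"method": "step_arm", "body": {"rows": [[[112, -182, 5], 0], [[112, -182, 5], 0], [[112, -182, 5], 0], [[112, -182, 5], 0], [[112, -182, 5], 0], [[112, -182, 5], 0], [[112, -182, 5], 0]]}}

```text
time: 2.05
tool_pos: [464.0, 207.4, 235.1]
tcp_rot: [180.0, 0.1, 22.7]
ft_force: [-0.0, -0.6, -0.7]
finger_gap: 85.3
grip_force: 0.0
```

```bash
python3 - <<'E'
from h import *
rows([464,210,235,22.6],[464,210,127,22.6])
c=get_calibration("wrist");print(c["eye"],c["orientation"])
W=snapshot("wrist");cv2.imwrite("pics/w1.png",W)
for lo,hi in(((0,150,80),(8,255,255)),((172,150,80),(180,255,255))):
    for s,q,_ in blobs(W,(lo,hi),(0,0,512,384))[:2]:print(s,q,onz(c,*q,140))
E
```

```text
t 2.05 pos [464.  207.4 235.1] rot [1.7997e+02 6.0000e-02 2.2650e+01] F [-0.  -0.6 -0.7] gap 85.3
[[1.0, -2.4, 0.1], np.float64(0.1)]
[[1.1, -2.4, 108.1], np.float64(0.1)]
[542.79115367 240.89247196 365.81912478] [-1.93086994e+01 -3.72542626e-02 -6.72977821e+01]
[246 181  17  32 408] [254.02205882 197.99264706] [466.50746254 211.69166212 140.        ]
[457 187   7   6  32] [459.8125 189.9375] [534.96505323  65.36232023 140.        ]
[251 188   1   1   1] [251. 188.] [473.27388551 217.05170053 140.        ]
```

View pics/w1.png

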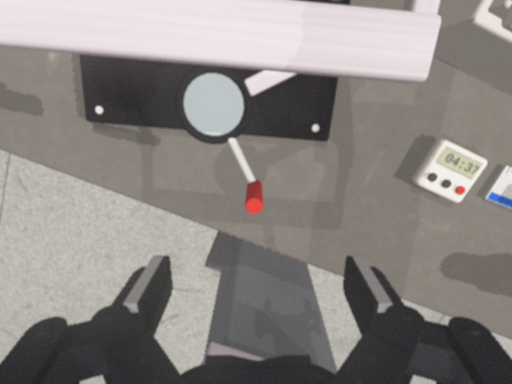

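Emit:
{"method": "step_arm", "body": {"rows": [[[0, -2, 50], 0], [[0, -2, 90], 0], [[0, -2, 108], 0], [[0, -2, 108], 0]]}}

```text
time: 2.5
tool_pos: [461.1, 207.3, 124.0]
tcp_rot: [-180.0, 0.4, 22.5]
ft_force: [-0.6, -0.4, 0.4]
finger_gap: 85.2
grip_force: 0.0
```

Emit:
{"method": "step_arm", "body": {"rows": [[[0, 0, 0], 0], [[0, 0, 0], 0], [[0, 0, 0], 0], [[0, 0, 0], 0], [[0, 0, 0], 0], [[0, 0, 0], 0], [[0, 0, 0], 0], [[0, 0, 0], 0]], "fingers": 0, "squeeze": 25}}

```text
time: 3.3
tool_pos: [463.9, 210.1, 128.3]
tcp_rot: [180.0, -0.1, 22.6]
ft_force: [-2.1, -0.7, 6.9]
finger_gap: 13.0
grip_force: 25.9
```

```bash
python3 - <<'E'
from h import *
s=r.sense();p=s["tool_pos"];H=np.array([613.2,181.7]);v=p[:2]-H
print(np.hypot(*v),np.degrees(np.arctan2(v[1],v[0])), s["grip_force"])
y=s["tcp_rot"][2]
T=[]
for a in range(6,73,6):
    c,q=np.cos(np.radians(a)),np.sin(np.radians(a))
    T.append([H[0]+c*v[0]-q*v[1],H[1]+q*v[0]+c*v[1],p[2],y+a])
rows(*T)
E
```

```text
152.016372972266 169.2421840262595 25.884346961975098
t 3.3 pos [463.9 210.1 128.3] rot [ 1.7999e+02 -6.0000e-02  2.2630e+01] F [-2.1 -0.7  6.9] gap 13.0
[[-8.0, 13.7, -0.0], np.float64(-6.0)]
[[-14.6, 28.2, -0.0], np.float64(-12.0)]
[[-19.6, 43.3, -0.0], np.float64(-18.0)]
[[-23.1, 58.9, -0.0], np.float64(-24.0)]
[[-24.8, 74.7, -0.0], np.float64(-30.0)]
[[-24.9, 90.6, -0.0], np.float64(-36.0)]
[[-23.4, 106.4, -0.0], np.float64(-42.0)]
[[-20.2, 122.0, -0.0], np.float64(-48.0)]
[[-15.4, 137.2, -0.0], np.float64(-54.0)]
[[-9.0, 151.8, 0.0], np.float64(-60.0)]
[[-1.1, 165.6, 0.0], np.float64(-66.0)]
[[8.1, 178.5, 0.0], np.float64(-72.0)]
```

Emit:
{"method": "step_arm", "body": {"rows": [[[-8, 13.7, 0], -6], [[-14.6, 28.2, 0], -12], [[-19.6, 43.3, 0], -18], [[-23.1, 58.9, 0], -24], [[-24.8, 74.7, 0], -30], [[-24.9, 90.6, 0], -36], [[-23.4, 106.4, 0], -42], [[-20.2, 122, 0], -48], [[-15.4, 137.2, 0], -54], [[-9, 151.8, 0], -60], [[-1.1, 165.6, 0], -66], [[-1.1, 165.6, 0], -66]]}}

```text
time: 4.5
tool_pos: [528.2, 56.1, 128.3]
tcp_rot: [179.8, -0.0, 88.8]
ft_force: [2.6, 2.3, 5.3]
finger_gap: 13.3
grip_force: 26.1
```

Emit:
{"method": "step_arm", "body": {"rows": [[[0, 0, 0], 0], [[0, 0, 0], 0], [[0, 0, 0], 0], [[0, 0, 0], 0]], "fingers": 1}}

```text
time: 4.9
tool_pos: [525.6, 56.8, 127.2]
tcp_rot: [-180.0, 0.0, 88.6]
ft_force: [-0.4, 0.1, -0.3]
finger_gap: 70.8
grip_force: 0.0
```

Emit:
{"method": "step_arm", "body": {"rows": [[[0, 0, -50], 0], [[0, 0, -100], 0], [[0, 0, -100], 0]]}}

```text
time: 5.2
tool_pos: [530.0, 56.8, 236.1]
tcp_rot: [179.3, -0.0, 88.6]
ft_force: [0.9, -0.4, 0.7]
finger_gap: 85.6
grip_force: 0.0
```

```bash
python3 - <<'E'
from h import *
rows([480,-154,200,92.6],[556,-154,150,92.6])
E
```

```text
t 5.2 pos [530.   56.8 236.1] rot [ 1.7926e+02 -2.0000e-02  8.8620e+01] F [ 0.9 -0.4  0.7] gap 85.6
[[-211.9, -45.4, 35.4], np.float64(-4.0)]
[[-210.1, 30.0, 86.4], np.float64(-4.0)]
```

Emit:
{"method": "step_arm", "body": {"rows": [[[-210, 30, 70], -4], [[-210, 30, 70], -4], [[-210, 30, 70], -4], [[-210, 30, 70], -4], [[-210, 30, 70], -4], [[-210, 30, 70], -4], [[-210, 30, 70], -4]]}}

```text
time: 5.9
tool_pos: [548.5, -155.1, 155.2]
tcp_rot: [-179.7, -0.1, 92.5]
ft_force: [-8.0, -0.3, -1.8]
finger_gap: 85.3
grip_force: 0.0
```

```bash
python3 - <<'E'
from h import *
rows([556,-154,160,92.6])
c=get_calibration("wrist");W=snapshot("wrist");cv2.imwrite("pics/w2.png",W)
for s,q,m in blobs(W,((100,120,60),(130,255,255)),(0,0,512,384))[:3]:
    v,u=np.nonzero(m);l=cv2.fitLine(np.c_[u,v].astype(np.float32),cv2.DIST_L2,0,.01,.01).ravel()
    a=onz(c,*(l[2:]-50*l[:2]),6);b=onz(c,*(l[2:]+50*l[:2]),6);d=b-a
    print(s,q,onz(c,*q,6),np.degrees(np.arctan2(-d[0],d[1])))
E
```

```text
t 5.9 pos [ 548.5 -155.1  155.2] rot [-1.7966e+02 -6.0000e-02  9.2470e+01] F [-8.  -0.3 -1.8] gap 85.3
[[0.8, 7.6, -4.8], np.float64(-0.1)]
[ 247   99   10  154 1271] [251.37057435 173.29583006] [ 541.64454871 -145.42605497    6.        ] -177.5938785507408
[254 342  44  18 510] [273.90392157 350.22745098] [ 576.51306668 -361.0663296     6.        ] -76.74633467813214
```

View pics/w2.png

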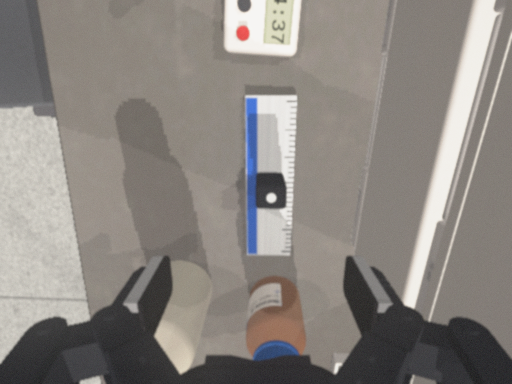

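```bash
python3 - <<'E'
from h import *
rows([556,-154,160,92.6])
c=get_calibration("wrist")
P=np.array([onz(c,*p,6) for p in((245,95),(298,95),(291,255),(247,254))]);print(P.round(1),P.mean(0),[np.linalg.norm(P[i]-P[i-1]).round(1) for i in range(4)])
G=np.array([onz(c,*p,50) for p in((257,174),(285,174),(284,206),(256,207))]);print(G.mean(0))
g=P.mean(0);
rows([g[0],g[1],60,92.5],[g[0],g[1],32,92.5])
E
```

```text
t 5.95 pos [ 548.5 -154.7  155.4] rot [-1.7966e+02 -6.0000e-02  9.2510e+01] F [-8.6 -1.4 -0.3] gap 85.5
[[0.4, 7.5, -4.7], np.float64(-0.1)]
[[ 533.4  -74.4    6. ]
 [ 579.8  -72.3    6. ]
 [ 586.5 -231.6    6. ]
 [ 540.4 -232.6    6. ]] [ 560.02006001 -152.74136496    6.        ] [np.float64(158.4), np.float64(46.5), np.float64(159.4), np.float64(46.2)]
[ 558.53750748 -147.05881756   50.        ]
t 5.95 pos [ 548.5 -154.7  155.4] rot [-1.7966e+02 -6.0000e-02  9.2510e+01] F [-8.6 -1.4 -0.3] gap 85.5
[[1.4, 12.2, 95.3], np.float64(0.0)]
[[1.4, 12.4, 123.3], np.float64(0.0)]
```

```bash
python3 - <<'E'
from h import *
S=snapshot("side");cv2.imwrite("pics/s1.png",np.hstack([crop(S,130,60,200,200,3),crop(cv2.imread("pics/side0.png"),170,60,66,200,3)]))
s=r.sense();print(s["joint_pos"].round(1),s["ft_force"],s["wrist_torque"])
c=get_calibration("wrist");print(c["eye"])
E
```

```text
[-20.8   6.4  95.6  -0.1  78.3 -23.3] [-8.98225623 -1.38102165 -2.01522354] [-0.08865803  1.02110827 -0.07961973]
[545.95713874 -69.1731923  286.31280227]
```

View pics/s1.png

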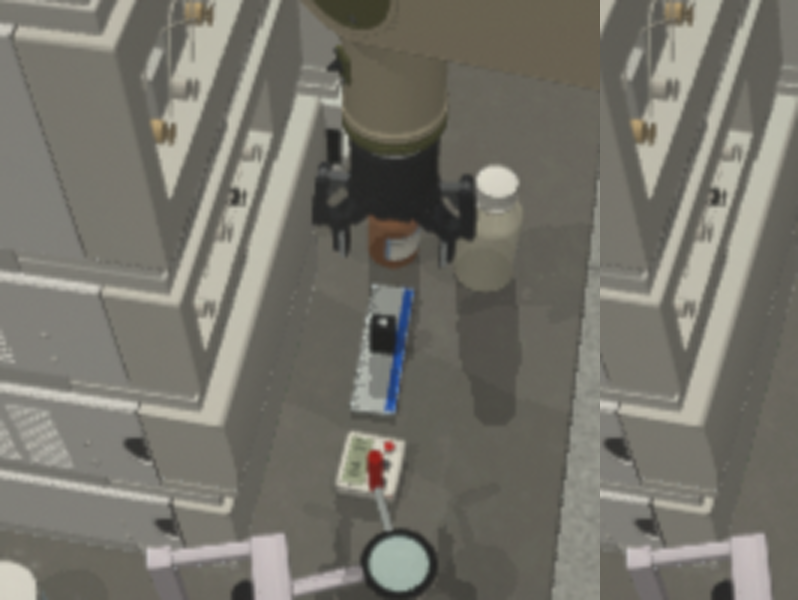

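```bash
python3 - <<'E'
from h import *
c=get_calibration("wrist");S=get_calibration("side");T=get_calibration("top")
for p in((390,0),(375,130),(355,245)):print("base",onz(c,*p,0).round(0))
for z in(0,100,150,200,250):print(z,[onz(c,*p,z)[:2].round(0) for p in((497,10),(452,160),(405,300))])
f=lambda u,v:((u+.5)/3-.5+130,(v+.5)/3-.5+60)
for z in(0,100,150,200,250):print(z,"side rim",[onz(S,*f(*p),z)[:2].round(0) for p in((318,100),(225,420))],"base",[onz(S,*f(*p),z)[:2].round(0) for p in((230,505),)])
E
```

```text
base [649.   4.   0.]
base [ 654. -100.    0.]
base [ 654. -220.    0.]
0 [array([738.,   1.]), array([ 733., -124.]), array([ 721., -286.])]
100 [array([671., -23.]), array([ 667., -105.]), array([ 660., -210.])]
150 [array([637., -36.]), array([635., -95.]), array([ 629., -173.])]
200 [array([604., -48.]), array([602., -86.]), array([ 599., -135.])]
250 [array([570., -60.]), array([570., -76.]), array([568., -97.])]
0 side rim [array([ 704., -503.]), array([703., -42.])] base [array([675.,  51.])]
100 side rim [array([ 677., -401.]), array([677.,  15.])] base [array([651.,  98.])]
150 side rim [array([ 664., -350.]), array([664.,  43.])] base [array([639., 122.])]
200 side rim [array([ 651., -299.]), array([651.,  72.])] base [array([628., 146.])]
250 side rim [array([ 638., -248.]), array([637., 100.])] base [array([616., 170.])]
```

Emit:
{"method": "step_arm", "body": {"rows": [[[0, -20, 0], 0], [[0, -45, 0], -8], [[0, -45, 0], -16], [[0, -45, 0], -24], [[0, -45, 0], -32], [[0, -45, 0], -40], [[0, -45, 0], -48], [[0, -45, 0], -56], [[0, -45, 0], -64], [[0, -45, 0], -72], [[0, -45, 0], -80], [[0, -45, 0], -90]]}}

```text
time: 7.2
tool_pos: [506.0, -156.0, 157.3]
tcp_rot: [-180.0, -0.0, -178.5]
ft_force: [-0.3, 0.4, 0.5]
finger_gap: 85.5
grip_force: 0.0
```

Emit:
{"method": "step_arm", "body": {"rows": [[[0, 0, 60], 0], [[0, 0, 60], 0], [[0, 0, 60], 0]]}}

```text
time: 7.5
tool_pos: [503.8, -155.1, 94.9]
tcp_rot: [179.9, -0.3, -178.8]
ft_force: [0.4, -0.6, -0.1]
finger_gap: 85.5
grip_force: 0.0
```

```bash
python3 - <<'E'
from h import *
g=[559.5,-151.5]
rows([g[0],g[1],90,182.4],[g[0],g[1],32,182.4])
c=get_calibration("wrist");W=snapshot("wrist");cv2.imwrite("pics/w3.png",W)
E
```

```text
t 7.5 pos [ 503.8 -155.1   94.9] rot [ 179.86   -0.32 -178.81] F [ 0.4 -0.6 -0.1] gap 85.5
[[-55.8, 2.4, 4.6], np.float64(-1.2)]
[[-56.1, 2.3, 62.6], np.float64(-1.2)]
```

Emit:
{"method": "step_arm", "body": {"rows": [[[-30, 2, 5], -1.2], [[-55.5, 2.5, 5], -1.2], [[-55.5, 2.5, 5], -1.2], [[-55.5, 2.5, 5], -1.2]]}}

```text
time: 7.95
tool_pos: [562.6, -152.7, 94.3]
tcp_rot: [-179.9, 0.1, -177.6]
ft_force: [1.0, -0.2, -1.0]
finger_gap: 84.9
grip_force: 0.0
```

```bash
python3 - <<'E'
from h import *
rows([559.5,-151.5,32,182.4])
c=get_calibration("wrist");W=snapshot("wrist");cv2.imwrite("pics/w3.png",W)
s=r.sense();print(s["qd"].round(1))
E
```

```text
t 7.95 pos [ 562.6 -152.7   94.3] rot [-1.7995e+02  1.0000e-01 -1.7757e+02] F [ 1.  -0.2 -1. ] gap 84.9
[[3.2, 1.4, 62.3], np.float64(0.0)]
[-0.3 -0.5  1.3  0.1 -0.2 -0.1]
```

View pics/w3.png

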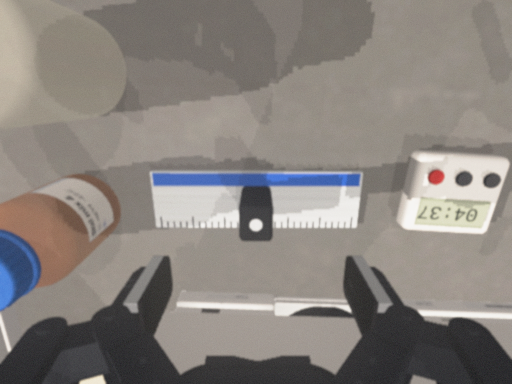

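Emit:
{"method": "step_arm", "body": {"rows": [[[2, 1, 40], 0], [[2, 1, 62], 0], [[2, 1, 62], 0]]}}

```text
time: 8.3
tool_pos: [555.9, -150.6, 27.3]
tcp_rot: [179.9, -0.4, -177.6]
ft_force: [-0.4, 1.3, -1.1]
finger_gap: 85.4
grip_force: 0.0
```

Emit:
{"method": "step_arm", "body": {"rows": [[[0, 0, 0], 0], [[0, 0, 0], 0], [[0, 0, 0], 0], [[0, 0, 0], 0], [[0, 0, 0], 0], [[0, 0, 0], 0], [[0, 0, 0], 0]], "fingers": 0, "squeeze": 50}}

```text
time: 9.0
tool_pos: [560.6, -152.1, 32.0]
tcp_rot: [-179.9, 0.1, -177.6]
ft_force: [-1.9, -1.0, 6.4]
finger_gap: 21.2
grip_force: 50.8
```

Emit:
{"method": "step_arm", "body": {"rows": [[[5, 0, -30], 0], [[70, 0, -60], 0], [[70, 0, -60], 0], [[70, 0, -60], 0]]}}

```text
time: 9.4
tool_pos: [488.0, -154.6, 91.4]
tcp_rot: [-180.0, 0.0, -177.6]
ft_force: [1.2, -0.1, -3.0]
finger_gap: 21.5
grip_force: 49.8
```

```bash
python3 - <<'E'
from h import *
# block-frame: face mid F, yaw b
F=np.array([576.7,307.6]);b=np.radians(22)
def B(x,y): return F+[x*np.cos(b)-y*np.sin(b),x*np.sin(b)+y*np.cos(b)]
print(B(-95,0),B(-160,0))
rows([*B(-200,0),200,202],[*B(-150,0),120,202])
s=r.sense();print(s["grip_force"],s["joint_pos"].round(1))
E
```

```text
[488.61753382 272.01237363] [428.35058327 247.66294505]
t 9.4 pos [ 488.  -154.6   91.4] rot [-179.98    0.   -177.63] F [ 1.2 -0.1 -3. ] gap 21.5
[[80.6, 391.0, -108.7], np.float64(-19.6)]
[[33.5, 407.8, -28.8], np.float64(-19.6)]
49.76007878780365 [ -23.3    1.2  108.2   -0.    70.6 -115.7]
```

Emit:
{"method": "step_arm", "body": {"rows": [[[40, 20, -50], 0], [[60, 40, -95], 0], [[70, 80, -125], 0], [[80, 391, -125], -19.6], [[80, 391, -125], -19.6], [[80, 391, -125], -19.6], [[80, 391, -125], -19.6], [[80, 391, -125], -19.6], [[80, 391, -125], -19.6], [[80, 391, -125], -19.6], [[80, 391, -125], -19.6], [[80, 391, -125], -19.6]]}}

```text
time: 10.6
tool_pos: [392.9, 233.3, 214.9]
tcp_rot: [-180.0, -0.1, -157.9]
ft_force: [0.7, -0.7, -2.4]
finger_gap: 21.1
grip_force: 50.2
```

```bash
python3 - <<'E'
from h import *
rows([428,248,110,202])
E
```

```text
t 10.6 pos [392.9 233.3 214.9] rot [-1.7998e+02 -7.0000e-02 -1.5787e+02] F [ 0.7 -0.7 -2.4] gap 21.1
[[-38.2, 0.4, 104.8], np.float64(0.1)]
```

Emit:
{"method": "step_arm", "body": {"rows": [[[-15, 0, 40], 0], [[-30, 0, 80], 0], [[-38, 0, 105], 0], [[-38, 0, 105], 0], [[-38, 0, 105], 0]]}}

```text
time: 11.1
tool_pos: [428.3, 245.9, 110.4]
tcp_rot: [-180.0, -0.1, -158.1]
ft_force: [-0.4, 0.6, -1.9]
finger_gap: 21.3
grip_force: 50.0
```

```bash
python3 - <<'E'
from h import *
rows([428,248,110,202])
c=get_calibration("wrist");W=snapshot("wrist");cv2.imwrite("pics/w4.png",crop(W,0,0,512,384,1.5))
np.save("c4.npy",c,allow_pickle=True)
print(c)
E
```

```text
t 11.1 pos [428.3 245.9 110.4] rot [-1.7999e+02 -1.0000e-01 -1.5807e+02] F [-0.4  0.6 -1.9] gap 21.3
[[-0.5, 2.0, 0.4], np.float64(-0.1)]
{'fovy': 64.63986918758084, 'cx': 257.3707582030723, 'cy': 194.98120262796522, 'eye': array([350.26420463, 215.06282829, 241.34260033]), 'orientation': array([-1.89969892e+01,  1.98333580e-02,  1.11979513e+02])}
```

View pics/w4.png

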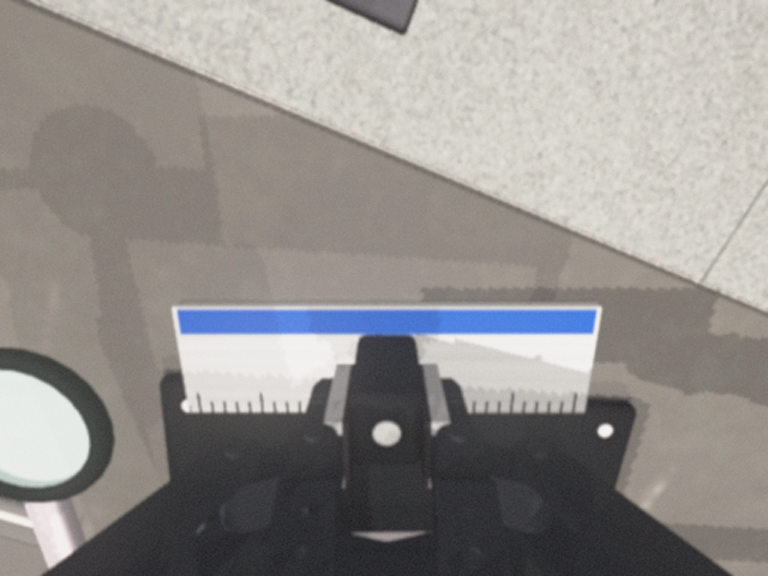

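```bash
python3 - <<'E'
from h import *
F=np.array([576.3,307.6]);b=np.radians(22)
B=lambda x,y:F+[x*np.cos(b)-y*np.sin(b),x*np.sin(b)+y*np.cos(b)]
rows([*B(-130,0),70,202],[*B(-92,0),58,202],[*B(-92,0),47,202])
E
```

```text
t 11.15 pos [429.1 246.5 111.7] rot [-1.8000e+02  5.0000e-02 -1.5805e+02] F [ 1.1  0.6 -2.6] gap 21.3
[[-29.4, 1.5, 41.7], np.float64(-0.1)]
[[-67.4, 1.6, 53.7], np.float64(-0.1)]
[[-67.4, 1.6, 64.7], np.float64(-0.1)]
```

Emit:
{"method": "step_arm", "body": {"rows": [[[-15, 1.5, 20], 0], [[-29, 1.5, 42], 0], [[-50, 1.5, 48], 0], [[-67, 1.5, 53], 0], [[-67, 1.5, 54], 0], [[-67, 1.5, 54], 0]]}}

```text
time: 11.75
tool_pos: [490.8, 273.6, 58.2]
tcp_rot: [180.0, 0.1, -158.0]
ft_force: [1.3, -0.2, -2.2]
finger_gap: 21.2
grip_force: 50.2
```

Emit:
{"method": "step_arm", "body": {"rows": [[[0, 0, 3], 0], [[0, 0, 6], 0], [[0, 0, 9], 0], [[0, 0, 11], 0], [[0, 0, 11], 0], [[0, 0, 11], 0]]}}

```text
time: 12.35
tool_pos: [489.6, 273.4, 46.1]
tcp_rot: [-180.0, -0.0, -158.0]
ft_force: [-4.1, -1.1, 5.7]
finger_gap: 21.0
grip_force: 51.3
```

Emit:
{"method": "step_arm", "body": {"rows": [[[0, 0, 0], 0], [[0, 0, 0], 0], [[0, 0, 0], 0], [[0, 0, 0], 0], [[0, 0, 0], 0], [[0, 0, 0], 0]], "fingers": 1}}

```text
time: 12.95
tool_pos: [490.0, 273.5, 45.5]
tcp_rot: [-180.0, 0.0, -158.0]
ft_force: [-0.3, 0.9, -0.2]
finger_gap: 85.7
grip_force: 0.0
```

Emit:
{"method": "step_arm", "body": {"rows": [[[0, 0, -20], 0], [[0, 0, -60], 0], [[20, 0, -70], 8], [[50, 0, -70], 16], [[78, 0, -70], 24], [[78, 0, -70], 32], [[78, 0, -70], 40], [[78, 0, -70], 48], [[78, 0, -70], 56], [[78, 0, -70], 64], [[78, 0, -70], 72], [[78, 0, -70], 80]]}}

```text
time: 14.15
tool_pos: [417.7, 244.3, 115.5]
tcp_rot: [180.0, 0.0, 121.7]
ft_force: [0.1, 0.5, -0.5]
finger_gap: 85.8
grip_force: 0.0
```

```bash
cat >> h.py <<'E'
F=np.array([576.3,307.6]);b=np.radians(22)
B=lambda x,y:F+[x*np.cos(b)-y*np.sin(b),x*np.sin(b)+y*np.cos(b)]
E
python3 - <<'E'
from h import *
rows([*B(-172,0),116,112],[*B(-172,0),27,112])
S=snapshot("side");cv2.imwrite("pics/s2.png",S);C=get_calibration("side")
for s,q,m in blobs(S,((100,120,60),(130,255,255)),(180,220,110,160))[:2]:
    v,u=np.nonzero(m);l=cv2.fitLine(np.c_[u,v].astype(np.float32),cv2.DIST_L2,0,.01,.01).ravel()
    a=onz(C,*(l[2:]-20*l[:2]),20);e=onz(C,*(l[2:]+20*l[:2]),20);d=e-a
    p=onz(C,*q,20);w=p[:2]-F;print(s,q,p,"yaw",np.degrees(np.arctan2(-d[0],d[1]))%180,"block xy",w@[np.cos(b),np.sin(b)],w@[-np.sin(b),np.cos(b)])
E
```

```text
t 14.15 pos [417.7 244.3 115.5] rot [179.99   0.   121.68] F [ 0.1  0.5 -0.5] gap 85.8
[[-0.5, -1.3, -0.5], np.float64(9.7)]
[[-0.5, -1.3, 88.5], np.float64(9.7)]
[260 306  10  38 132] [264.58333333 325.36363636] [462.1056953  297.26634879  20.        ] yaw 21.291093879456334 block xy -109.75016947521554 33.19674491418122
[255 283   3   9  22] [256.04545455 286.27272727] [500.60109696 203.05964795  20.        ] yaw 11.731005744864103 block xy -109.34830586683546 -68.57081837956271
```

Emit:
{"method": "step_arm", "body": {"rows": [[[0, -14, 0], 8], [[0, -14, 0], 9.7], [[0, -14, 40], 9.7], [[0, -14, 75], 9.7], [[0, -14, 86], 9.7], [[0, -14, 86], 9.7], [[0, -14, 86], 9.7]]}}

```text
time: 14.9
tool_pos: [406.7, 237.3, 30.7]
tcp_rot: [179.9, -0.0, 112.4]
ft_force: [-0.6, -0.8, -0.0]
finger_gap: 85.4
grip_force: 0.0
```

```bash
python3 - <<'E'
from h import *
rows([*B(-160,0),27,112],[*B(-95,0),27,112])
E
```

```text
t 14.9 pos [406.7 237.3  30.7] rot [179.93  -0.   112.39] F [-0.6 -0.8 -0. ] gap 85.4
[[1.5, 23.6, 3.8], np.float64(0.4)]
[[1.0, 88.6, 3.8], np.float64(0.4)]
```

Emit:
{"method": "step_arm", "body": {"rows": [[[1, 8, 3], 0], [[1, 16, 3], 0], [[1, 22, 3], 0], [[1, 28, 3], 0], [[1, 34, 3], 0], [[1, 40, 3], 0], [[1, 46, 3], 0], [[1, 52, 3], 0], [[1, 58, 3], 0], [[1, 64, 3], 0], [[1, 70, 3], 0], [[1, 74, 3], 0]]}}

```text
time: 16.1
tool_pos: [474.4, 266.1, 26.4]
tcp_rot: [180.0, 0.0, 112.3]
ft_force: [-4.1, -1.9, 3.3]
finger_gap: 85.3
grip_force: 2.3
```

```bash
cat >> h.py <<'E'
def strip(name="pics/s.png"):
    rows([*B(-93,0),27,112]); S=snapshot("side");cv2.imwrite(name,S);C=get_calibration("side")
    for s,q,m in blobs(S,((100,100,50),(130,255,255)),(180,220,110,160))[:3]:
        v,u=np.nonzero(m);l=cv2.fitLine(np.c_[u,v].astype(np.float32),cv2.DIST_L2,0,.01,.01).ravel()
        a=onz(C,*(l[2:]-20*l[:2]),20);e=onz(C,*(l[2:]+20*l[:2]),20);d=e-a
        w=onz(C,*q,20)[:2]-F;print(s,"yaw",(np.degrees(np.arctan2(-d[0],d[1]))%180).round(1),"block xy",w@[np.cos(b),np.sin(b)],w@[-np.sin(b),np.cos(b)])
E
python3 -c "
from h import *
strip('pics/s3.png')"
```

```text
t 16.1 pos [474.4 266.1  26.4] rot [179.99   0.   112.31] F [-4.1 -1.9  3.3] gap 85.3
[[0.2, 17.0, -0.6], np.float64(0.3)]
[239 317  10  32 129] yaw 22.8 block xy -56.47636236270163 40.048205832429545
[234 287   6  14  56] yaw 23.3 block xy -56.31557150791165 -60.576336976713925
```

Emit:
{"method": "step_arm", "body": {"rows": [[[0, 2, 0], 0], [[0, 4, 0], 0], [[0, 6, 0], 0], [[0, 8, 0], 0], [[0, 10, 0], 0], [[0, 11, 0], 0], [[0, 12, 0], 0], [[0, 13, 0], 0]]}}

```text
time: 16.95
tool_pos: [485.9, 270.8, 26.4]
tcp_rot: [-180.0, -0.0, 112.3]
ft_force: [-1.7, 0.3, -0.8]
finger_gap: 85.3
grip_force: 1.0
```

Emit:
{"method": "step_arm", "body": {"rows": [[[0, 1, 0], 0], [[0, 2, 0], 0], [[0, 3, 0], 0], [[0, 3, 0], 0]]}}

```text
time: 17.35
tool_pos: [488.8, 272.0, 26.5]
tcp_rot: [180.0, -0.0, 112.3]
ft_force: [-0.8, -0.6, -0.4]
finger_gap: 85.3
grip_force: 0.5
```

```bash
python3 -c "
from h import *
strip('pics/s4.png')"
```

```text
t 17.35 pos [488.8 272.   26.5] rot [179.99  -0.   112.31] F [-0.8 -0.6 -0.4] gap 85.3
[[0.2, 1.5, -0.5], np.float64(0.3)]
[234 319   9  31 129] yaw 22.5 block xy -41.15498841124766 41.58609946457485
[232 295   2   8  11] yaw 19.6 block xy -43.0504570695281 -48.446327804990474
[231 291   1   3   3] yaw 12.2 block xy -42.71102638236983 -66.99919951926874
```

Emit:
{"method": "step_arm", "body": {"rows": [[[0, 1, 0], 0], [[0, 2, 0], 0], [[0, 3, 0], 0], [[0, 3, 0], 0]]}}

```text
time: 17.8
tool_pos: [489.7, 272.2, 26.9]
tcp_rot: [-179.7, 0.0, 112.3]
ft_force: [-15.8, -9.5, 15.0]
finger_gap: 85.3
grip_force: 9.6
```

Emit:
{"method": "step_arm", "body": {"rows": [[[0, 1, 0], 0], [[0, 2, 0], 0], [[0, 2, 0], 0], [[0, 2, 0], 0]]}}

```text
time: 18.2
tool_pos: [489.9, 272.2, 27.2]
tcp_rot: [-179.5, 0.0, 112.3]
ft_force: [-30.1, -15.9, 29.5]
finger_gap: 85.4
grip_force: 17.2
```

Emit:
{"method": "step_arm", "body": {"rows": [[[0, -2, 0], 0], [[0, -5, 0], 0], [[0, -12, 0], 0], [[0, -40, 0], 0], [[0, -75, 0], 0], [[0, -90, -30], 0], [[0, -100, -80], 0], [[0, -110, -130], 0], [[0, -110, -130], 0]], "fingers": 1}}

```text
time: 19.1
tool_pos: [394.8, 233.8, 164.3]
tcp_rot: [179.3, -0.0, 112.3]
ft_force: [1.9, 0.2, 0.4]
finger_gap: 85.7
grip_force: 0.0
```

```bash
python3 - <<'E'
from h import *
strip('pics/s5.png')
S=cv2.imread('pics/s5.png');T=snapshot("top");cv2.imwrite("pics/t5.png",T)
cT=get_calibration("top");cS=get_calibration("side")
for n,im,c,box in(("top",T,cT,(150,130,90,100)),("side",S,cS,(225,190,70,120))):
    for lo,hi in(((0,150,80),(8,255,255)),((172,150,80),(180,255,255))):
        for s,q,_ in blobs(im,(lo,hi),box)[:2]:print(n,s,q,onz(c,*q,130))
cv2.imwrite("pics/z.png",np.hstack([crop(S,185,240,100,150,4),crop(T,80,115,100,150,4)]))
E
```

```text
t 19.1 pos [394.8 233.8 164.3] rot [ 1.7926e+02 -3.0000e-02  1.1233e+02] F [1.9 0.2 0.4] gap 85.7
[[-0.2, 101.1, 138.6], np.float64(0.3)]
[231 291  12  59 192] yaw 21.3 block xy -41.356276166414546 20.4476531985863
top [219 190   7   7  32] [222.28125 192.5    ] [527.64089228  54.38631228 130.        ]
top [223 195   2   1   2] [223.5 195. ] [521.52229388  51.22157491 130.        ]
side [253 210   4  12  41] [254.6097561  215.24390244] [530.48387385  55.15613851 130.        ]
side [259 208   2   2   3] [259.33333333 208.33333333] [522.0504099   32.79597401 130.        ]Traceback (most recent call last):
  File "<stdin>", line 8, in <module>
    return _nx.concatenate(arrs, 1, dtype=dtype, casting=casting)
           ~~~~~~~~~~~~~~~^^^^^^^^^^^^^^^^^^^^^^^^^^^^^^^^^^^^^^^
ValueError: all the input array dimensions except for the concatenation axis must match exactly, but along dimension 0, the array at index 0 has size 576 and the array at index 1 has size 600
```

```bash
python3 - <<'E'
from h import *
rows([460,145,210,112],[526,57,200,112],[526,57,127,112])
E
```

```text
t 19.2 pos [392.9 232.8 158.8] rot [ 1.7968e+02 -1.0000e-02  1.1232e+02] F [-0.2  0.3 -1.2] gap 85.4
[[-106.7, 29.1, -51.1], np.float64(0.3)]
[[-213.1, 56.6, -40.9], np.float64(0.3)]
[[-213.2, 56.2, 32.1], np.float64(0.3)]
```

Emit:
{"method": "step_arm", "body": {"rows": [[[-20, 0, -45], 0], [[-60, 15, -50], 0], [[-107, 29, -50], 0], [[-150, 40, -45], 0], [[-190, 50, -42], 0], [[-213, 56, -40], 0], [[-213, 56, -40], 0], [[-213, 56, -10], 0], [[-213, 56, 20], 0], [[-213, 56, 32], 0], [[-213, 56, 32], 0]]}}

```text
time: 20.3
tool_pos: [521.6, 56.9, 121.3]
tcp_rot: [-179.7, -0.1, 112.4]
ft_force: [0.4, 0.1, 0.2]
finger_gap: 85.3
grip_force: 0.0
```

Emit:
{"method": "step_arm", "body": {"rows": [[[0, 0, 0], 0], [[0, 0, 0], 0], [[0, 0, 0], 0], [[0, 0, 0], 0], [[0, 0, 0], 0], [[0, 0, 0], 0], [[0, 0, 0], 0], [[0, 0, 0], 0]], "fingers": 0, "squeeze": 20}}

```text
time: 21.1
tool_pos: [525.9, 57.9, 125.6]
tcp_rot: [179.7, -0.1, 112.4]
ft_force: [6.4, 8.4, -1.5]
finger_gap: 13.5
grip_force: 24.6
```

```bash
python3 - <<'E'
from h import *
s=r.sense();p=s["tool_pos"];H=np.array([613.2,181.7]);v=p[:2]-H
print(np.hypot(*v),np.degrees(np.arctan2(v[1],v[0]))%360, s["grip_force"])
T=[]
for a in -np.arange(1,13)*80/12:
    c,q=np.cos(np.radians(a)),np.sin(np.radians(a))
    T.append([H[0]+c*v[0]-q*v[1],H[1]+q*v[0]+c*v[1],p[2],112.3])
rows(*T)
E
```

```text
151.4597206839872 234.79079253725104 24.56468492746353
t 21.1 pos [525.9  57.9 125.6] rot [ 1.7972e+02 -5.0000e-02  1.1235e+02] F [ 6.4  8.4 -1.5] gap 13.5
[[15.4, -8.6, -0.0], np.float64(0.1)]
[[31.7, -15.3, -0.0], np.float64(0.1)]
[[48.6, -20.1, -0.1], np.float64(0.1)]
[[66.0, -22.9, -0.0], np.float64(0.1)]
[[83.6, -23.6, -0.0], np.float64(0.1)]
[[101.2, -22.3, -0.0], np.float64(0.1)]
[[118.5, -19.0, 0.0], np.float64(0.1)]
[[135.3, -13.7, 0.1], np.float64(0.1)]
[[151.3, -6.4, 0.1], np.float64(0.1)]
[[166.4, 2.6, 0.2], np.float64(0.1)]
[[180.4, 13.3, 0.2], np.float64(0.1)]
[[193.0, 25.6, 0.3], np.float64(0.1)]
```

Emit:
{"method": "step_arm", "body": {"rows": [[[15.4, -8.6, 0], 0], [[31.7, -15.3, 0], 0], [[48.6, -20.1, 0], 0], [[66, -22.9, 0], 0], [[83.6, -23.6, 0], 0], [[101.2, -22.3, 0], 0], [[118.5, -19, 0], 0], [[135.3, -13.7, 0], 0], [[151.3, -6.4, 0], 0], [[166.4, 2.6, 0], 0], [[180.4, 13.3, 0], 0], [[193, 25.6, 0], 0]]}}

```text
time: 22.3
tool_pos: [470.4, 247.0, 125.1]
tcp_rot: [-179.6, -0.3, 112.4]
ft_force: [-17.6, 5.7, 11.9]
finger_gap: 13.3
grip_force: 26.4
```

Emit:
{"method": "step_arm", "body": {"rows": [[[0, 0, 0], 0], [[0, 0, 0], 0], [[0, 0, 0], 0], [[0, 0, 0], 0], [[0, 0, 0], 0]], "fingers": 1}}

```text
time: 22.8
tool_pos: [474.7, 244.1, 124.4]
tcp_rot: [-180.0, 0.0, 112.3]
ft_force: [-0.2, 0.6, -0.4]
finger_gap: 83.7
grip_force: 0.0
```

```bash
cat > k.py <<'E'
from h import *
H=np.array([613.2,181.7])
def red():
    out=[]
    for n,box in(("top",(90,130,140,110)),("side",(225,190,70,150))):
        im=snapshot(n);cv2.imwrite(f"pics/{n}k.png",im);hsv=cv2.cvtColor(im,cv2.COLOR_BGR2HSV)
        m=cv2.inRange(hsv,np.array([0,150,80]),np.array([8,255,255]))|cv2.inRange(hsv,np.array([172,150,80]),np.array([180,255,255]))
        x,y,w,h=box;k=np.zeros_like(m);k[y:y+h,x:x+w]=m[y:y+h,x:x+w]
        v,u=np.nonzero(k);out.append((get_calibration(n),(u.mean(),v.mean())));print(n,len(u),u.mean(),v.mean())
    P,e=tri(*out[0],*out[1]);print("knob",P.round(1),"gap",e.round(1))
    w=P[:2]-H;print("radius",np.hypot(*w),"joint",np.degrees(np.arctan2(w[1],w[0]))%360-31.6-107.7)
E
python3 - <<'E'
from h import *
s=r.sense();H=np.array([613.2,181.7]);v=s["tool_pos"][:2]-H;print(np.hypot(*v),np.degrees(np.arctan2(v[1],v[0]))-31.6-107.7)
rows([*s["tool_pos"],112.3])
E
```

```text
151.93796399839263 16.457799710461913
t 22.8 pos [474.7 244.1 124.4] rot [-180.      0.    112.27] F [-0.2  0.6 -0.4] gap 83.7
[[0.0, 0.0, 0.0], np.float64(-0.0)]
```

Emit:
{"method": "step_arm", "body": {"rows": [[[0, 0, -25], 0], [[0, 0, -55], 0], [[0, -20, -55], 0], [[0, -45, -55], 0], [[0, -45, -55], 0], [[0, -45, -55], 0], [[0, -45, -55], 0], [[0, -45, -55], 0], [[0, -45, -20], 0], [[0, -45, 0], 0], [[0, -45, 0], 0]], "fingers": 0}}

```text
time: 23.9
tool_pos: [430.9, 226.6, 121.0]
tcp_rot: [-179.6, -0.0, 112.3]
ft_force: [0.5, -0.5, -0.4]
finger_gap: 0.1
grip_force: 0.0
```

```bash
python3 - <<'E'
from k import *
red()
s=r.sense();p=s["tool_pos"];yaw=np.radians(s["tcp_rot"][2]);ty=np.array([np.sin(yaw),-np.cos(yaw)])
L=[]
for j in(16,14,12,10,8,6,4,3,2,1,0,-1.4):
    a=np.radians(j+31.6+107.7);k=H+152.6*np.array([np.cos(a),np.sin(a)]);q=k-21.5*ty;L.append([*q,125,112.3])
rows(*L)
E
```

```text
top 27 147.5185185185185 213.8148148148148
side 43 262.7906976744186 285.0232558139535
knob [475.4 234.5 131. ] gap 6.0
radius 147.52567587420708 joint 19.74384712502011
t 24.0 pos [433.1 227.5 124.6] rot [-179.95   -0.    112.31] F [ 0.5 -0.5  0.4] gap 0.0
[[0.8, 23.7, -0.4], np.float64(0.0)]
[[4.4, 27.6, -0.4], np.float64(0.0)]
[[7.8, 31.7, -0.4], np.float64(0.0)]
[[11.1, 35.9, -0.4], np.float64(0.0)]
[[14.2, 40.2, -0.4], np.float64(0.0)]
[[17.2, 44.7, -0.4], np.float64(0.0)]
[[20.0, 49.2, -0.4], np.float64(0.0)]
[[21.4, 51.5, -0.4], np.float64(0.0)]
[[22.7, 53.8, -0.4], np.float64(0.0)]
[[24.0, 56.1, -0.4], np.float64(0.0)]
[[25.2, 58.5, -0.4], np.float64(0.0)]
[[26.9, 61.8, -0.4], np.float64(0.0)]
```

Emit:
{"method": "step_arm", "body": {"rows": [[[-2, 12, 0], 0], [[-1, 20, 0], 0], [[1, 24, 0], 0], [[4.4, 27.6, 0], 0], [[7.8, 31.7, 0], 0], [[11, 36, 0], 0], [[14, 40, 0], 0], [[17, 44.7, 0], 0], [[20, 49, 0], 0], [[21.4, 51.5, 0], 0], [[21.4, 51.5, 0], 0]]}}

```text
time: 25.1
tool_pos: [472.7, 267.1, 124.3]
tcp_rot: [-180.0, 0.0, 112.3]
ft_force: [-0.4, -0.9, -0.8]
finger_gap: 0.1
grip_force: 0.2
```

```bash
cat >> k.py <<'E'
def lens(box=(90,140,100,90)):
    """lens glass (light greenish) centroid, side view"""
    im=cv2.imread("pics/sidek.png");c=get_calibration("side")
    for s,q,m in blobs(im,((60,15,90),(100,70,220)),(180,220,110,150))[:2]:
        p=onz(c,*q,100);w=p[:2]-H;print("lens",s,q,p.round(1),"r",np.hypot(*w),"joint",np.degrees(np.arctan2(w[1],w[0]))-107.7)
E
python3 - <<'E'
from k import *
red();lens()
rows([*r.sense()["tool_pos"],112.3])
im=cv2.imread("pics/side0.png");cv2.imwrite("pics/sidek0.png",im)
for s,q,m in blobs(im,((60,15,90),(100,70,220)),(180,220,110,150))[:2]:print("ref side0",s,q,onz(get_calibration("side"),*q,100))
E
```

```text
top 18 135.72222222222223 205.94444444444446
side 22 253.4090909090909 304.6363636363636
knob [493.4 274.6 100.9] gap 0.2
radius 151.5644860025892 joint 2.897493656672495
lens [208 301  12  22 177] [213.81920904 311.54237288] [581.2 306.3 100. ] r 128.6597258579363 joint -3.281543408172098
lens [240 351   1   1   1] [240. 351.] [504.1 380.2 100. ] r 226.5311173007659 joint 11.082063987111383
t 25.2 pos [472.8 266.7 124.4] rot [1.7997e+02 3.0000e-02 1.1232e+02] F [ 0.3 -0.1  0.2] gap -0.5
[[0.0, 0.0, 0.0], np.float64(0.0)]
ref side0 [233 290  21  21 360] [243.08333333 300.30555556] [519.39554586 268.55749133 100.        ]
```

Emit:
{"method": "step_arm", "body": {"rows": [[[1.3, 2.3, 0], 0], [[2.6, 4.6, 0], 0], [[3.8, 7, 0], 0], [[5.5, 10.3, 0], 0], [[5.5, 10.3, 0], 0], [[5.5, 10.3, 0], 0]]}}

```text
time: 25.8
tool_pos: [477.1, 274.9, 121.9]
tcp_rot: [-179.6, -0.0, 112.3]
ft_force: [-8.2, -1.8, -4.9]
finger_gap: 0.1
grip_force: 2.3
```

```bash
python3 - <<'E'
from k import *
s=r.sense();p=s["tool_pos"];yaw=np.radians(s["tcp_rot"][2]);k=p[:2]+21.5*np.array([np.sin(yaw),-np.cos(yaw)])
w=k-H;print(p,s["ft_force"],k,np.hypot(*w),np.degrees(np.arctan2(w[1],w[0]))-139.3)
E
```

```text
[477.07616844 274.93771073 121.90214174] [-8.18899898 -1.78873823 -4.85945952] [496.96416074 283.10580487] 154.25273932331848 -0.4019088035161644
```

Emit:
{"method": "step_arm", "body": {"rows": [[[0, -3, 0], 0], [[0, -10, 0], 0], [[0, -40, 0], 0], [[0, -80, -20], 0], [[0, -110, -70], 0], [[0, -110, -110], 0], [[0, -110, -110], 0], [[0, -110, -110], 0]]}}

```text
time: 26.6
tool_pos: [379.5, 234.7, 237.3]
tcp_rot: [179.6, -0.0, 112.3]
ft_force: [-0.2, 0.1, -0.4]
finger_gap: -0.1
grip_force: 0.0
```

```bash
python3 - <<'E'
from k import *
red();lens()
S=cv2.imread("pics/sidek.png");T=cv2.imread("pics/topk.png")
out=np.hstack([crop(S,180,240,80,120,5),crop(T,90,125,80,120,5)]);print(out.shape);cv2.imwrite("pics/z.png",out)
E
```

```text
top 64 130.046875 204.09375
side 65 250.56923076923076 299.04615384615386
knob [497.1 274.8 141. ] gap 4.9
radius 148.81346619999402 joint 1.9739533670954899
lens [205 301  15  22 237] [212.52320675 311.86919831] [583.9 307.6 100. ] r 129.2244021042384 joint -4.617448058948909
(600, 800, 3)
```

View pics/z.png

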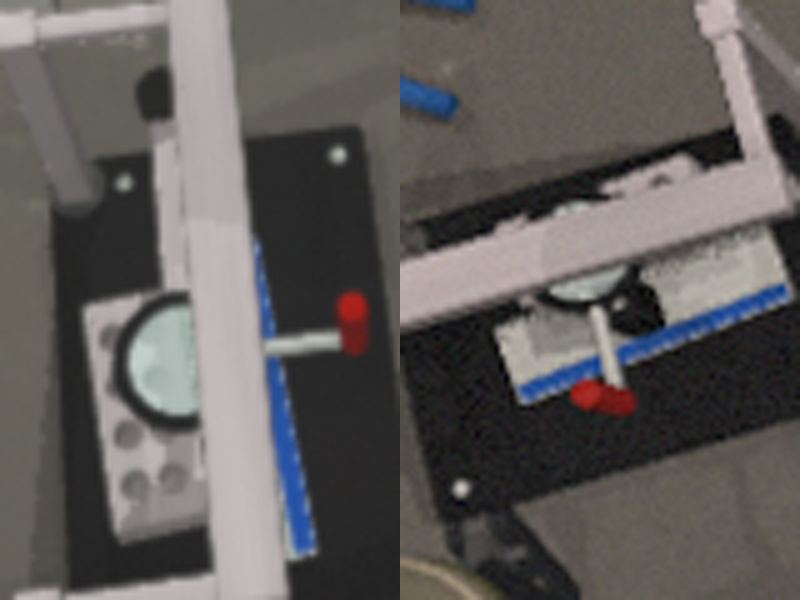

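```bash
python3 - <<'E'
from k import *
T=get_calibration("top");S=get_calibration("side")
s=lambda u,v:((u+.5)/5-.5+180,(v+.5)/5-.5+240); t=lambda u,v:((u-400+.5)/5-.5+90,(v+.5)/5-.5+125)
def bf(p): w=p[:2]-F;return (w@[np.cos(b),np.sin(b)]).round(1),(w@[-np.sin(b),np.cos(b)]).round(1)
for n,p in(("lens side",onz(S,*s(186,360),100)),("lens top",onz(T,*t(583,252),100)),("lens tri",tri(S,s(186,360),T,t(583,252))[0])):
    w=p[:2]-H;print(n,p.round(1),"blockxy",bf(p),"r",np.hypot(*w).round(1),"joint",(np.degrees(np.arctan2(w[1],w[0]))-107.7).round(1))
for n,p in(("se T L",onz(T,*t(523,404),20)),("se T R",onz(T,*t(792,293),20)),("se S L",onz(S,*s(317,553),20)),("blk back L",onz(S,*s(120,543),42)),("blk back R",onz(S,*s(83,305),42))):print(n,bf(p))
a,e=onz(S,*s(317,553),20),onz(S,*s(256,240),20);d=a-e;print("se yaw",np.degrees(np.arctan2(-d[0],d[1])))
a,e=onz(S,*s(120,543),42),onz(S,*s(83,305),42);d=a-e;print("blk yaw",np.degrees(np.arctan2(-d[0],d[1])))
E
```

```text
lens side [574.3 305.2 100. ] blockxy (np.float64(-2.7), np.float64(-1.5)) r 129.5 joint -0.2
lens top [572.1 304.  100. ] blockxy (np.float64(-5.2), np.float64(-1.8)) r 129.0 joint 0.9
lens tri [573.5 304.8  98. ] blockxy (np.float64(-3.6), np.float64(-1.6)) r 129.3 joint 0.2
se T L (np.float64(-50.6), np.float64(78.8))
se T R (np.float64(-45.5), np.float64(-79.6))
se S L (np.float64(-46.6), np.float64(79.3))
blk back L (np.float64(43.4), np.float64(60.0))
blk back R (np.float64(46.3), np.float64(-56.0))
se yaw 22.866969425245053
blk yaw 23.480084801629065
```

Emit:
{"method": "step_arm", "body": {"rows": [[[0, 0, 40], 0], [[0, 10, 80], 0], [[0, 40, 110], 0], [[0, 75, 110], 0], [[0, 98, 110], 0], [[0, 106, 110], 0], [[0.5, 110.5, 110], 0], [[1.2, 112, 110], 0], [[1.4, 112.6, 110], 0], [[1.4, 112.6, 110], 0], [[1.4, 112.6, 110], 0]]}}

```text
time: 27.8
tool_pos: [477.7, 275.8, 121.2]
tcp_rot: [-179.4, 0.1, 112.3]
ft_force: [-9.2, -7.7, -2.3]
finger_gap: -0.1
grip_force: 4.1
```

```bash
python3 - <<'E'
from k import *
s=r.sense();p=s["tool_pos"];yaw=np.radians(s["tcp_rot"][2]);k=p[:2]+21.5*np.array([np.sin(yaw),-np.cos(yaw)])
w=k-H;print(p,s["ft_force"],k,np.hypot(*w),np.degrees(np.arctan2(w[1],w[0]))-139.3)
E
```

```text
[477.67684771 275.77211282 121.19026998] [-9.20065826 -7.74498678 -2.30734853] [497.56889079 283.93033701] 154.34246085329028 -0.7801411656202504
```

Emit:
{"method": "step_arm", "body": {"rows": [[[0, -3, 0], 0], [[0, -10, 0], 0], [[0, -40, 0], 0], [[0, -80, -20], 0], [[0, -110, -70], 0], [[0, -110, -110], 0], [[0, -110, -110], 0], [[0, -110, -110], 0]]}}

```text
time: 28.6
tool_pos: [380.7, 236.9, 236.6]
tcp_rot: [179.7, -0.0, 112.3]
ft_force: [-0.3, -0.7, -1.6]
finger_gap: 0.1
grip_force: 0.0
```

```bash
python3 - <<'E'
from k import *
red();lens()
# ring left edge / vertical centre in side view: glass extents
E
```

```text
top 59 129.4915254237288 203.61016949152543
side 67 250.1044776119403 299.8358208955224
knob [498.1 276.5 140.2] gap 4.5
radius 149.12229750642692 joint 1.226678917058777
lens [205 301  15  22 246] [212.29674797 311.6300813 ] [584.6 307.1 100. ] r 128.64660634791753 joint -4.853653666114411
lens [237 345   1   1   1] [237. 345.] [513.2 369.1 100. ] r 212.41979219509133 joint 10.38676527964914
```

```bash
python3 -c "
from bench import r
print(r.hand_in())"
```

```text
the job is handed in; nothing more can be done
None
```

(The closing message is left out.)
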